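# Seasonings from the prep rack to the serving rack, mirrored

### The job

Move the four seasonings from the full prep rack to the empty serving rack, one to a bay and in reverse order: what stands leftmost now shall stand rightmost there, and so on along the row, so that a customer across the table finds them as the cook did. Leave each standing upright in its bay, and tip none of them over on the way.

Things in the scene. Friction and masses are not known exactly. Their poses are not given: they have to be found in the camera images.
- five_spice_center (a point): a round spice jar with a broad gold-brown cap (a green motif on its top), 42 mm across and 106 mm tall (the tallest of the four); stands loose and upright in the prep rack. This point is its centre, half-way up (53 mm above its foot); z up, any yaw. About 0.1 kg.
- pepper_center (a point): a spice jar with a broad white cap (a dark motif on its top), 47 mm across and 98 mm tall (the widest of the four); stands loose and upright in the prep rack. This point is its centre, half-way up (49 mm above its foot); z up, any yaw. About 0.1 kg.
- salt_shaker_center (a point): a clear shaker, 44 mm across, that narrows to 34 mm under its rounded grey perforated top, 90 mm tall (the shortest); straight enough to grip between 35 and 62 mm above its foot; stands loose and upright in the prep rack. This point is its centre, half-way up (45 mm above its foot); z up, any yaw. About 0.1 kg.
- wood_mill_center (a point): a dark wooden pepper mill, 41 mm across, 98 mm tall, with a narrow steel gap 71 mm above its foot and a small steel knob on top; stands loose and upright in the prep rack. This point is its centre, half-way up (49 mm above its foot); z up, any yaw. About 0.1 kg.
- prep_rack: Prep rack, full at the start; fixed. Plain light wooden block 90x345x22 mm, four square bays 64 mm wide, centres at x = 0, y = +127.5, +42.5, -42.5, -127.5 mm. Origin: centre of its underside, on the table; y along the row to the robot's left (within 0.1 rad of the robot's y), z up. The seasonings stand in the bays on cork discs, 13 mm above the table. May be the nearer or the farther rack.
- serving_rack: Serving rack, empty at the start; fixed. Light wooden block 90x345x22 mm, four square bays 64 mm wide, centres at x = 0, y = +127.5, +42.5, -42.5, -127.5 mm. Origin: centre of its underside, on the table; y along the row to the robot's left (within 0.1 rad of the robot's y), z up. A darker end board at each end, 12 mm thick, 30 mm high. Cork bay floors 13 mm above the table, 9 mm below the block's top.
- disc_a: a cork disc, 60 mm across and 3 mm thick, fixed in the prep rack: the one on which the gold-capped spice jar stands at the start (it stays there and so marks that bay). Origin at the centre of its underside; axes along the prep rack's. The four discs look alike.
- disc_b: a cork disc, 60 mm across and 3 mm thick, fixed in the prep rack: the one on which the white-capped spice jar stands at the start (it stays there and so marks that bay). Origin at the centre of its underside; axes along the prep rack's. The four discs look alike.
- disc_c: a cork disc, 60 mm across and 3 mm thick, fixed in the prep rack: the one on which the salt shaker stands at the start (it stays there and so marks that bay). Origin at the centre of its underside; axes along the prep rack's. The four discs look alike.
- disc_d: a cork disc, 60 mm across and 3 mm thick, fixed in the prep rack: the one on which the wooden mill stands at the start (it stays there and so marks that bay). Origin at the centre of its underside; axes along the prep rack's. The four discs look alike.
Mind the look-alikes: they are no part of the job. What is shaped like the part that bears salt_shaker_center but orange is not meant.

How it is judged:
By the outcome, as a careful person would: the job done as asked, in the order asked, and still so for the second after the job is handed in, with the robot touching nothing.
It also fails if it takes over 86 s, if anything falls off the work surface, if the arm or the gripper's body presses on something with over 40 N, if the wrist force passes 120 N, or if a joint passes its speed limit or range.

### The arm

A 6-joint arm with a two-finger parallel gripper is mounted at the origin on the work surface; the furniture and walls round the work are solid. World frame = base frame: x ahead of the robot, y to its left, z up, the work surface at z = 0. Lengths are in m, angles in degrees, forces in N, time in s.
With the tool pointing down it reaches from about 0.275 to 0.775 m from the base axis. Payload 14.6 kg.
Tool frame: the origin (TCP) lies on the centre line of the jaws, within the pads' length; the fingertips stand 14 mm ahead of it and the grasp point (between the pads) lies 5 mm behind it; z points along the fingers, y is the line along which they close (so a half turn about z gives the same grasp; the last joint's range is limited). The gripper opens to 85 mm and grips with 20 to 120 N. Pads are 22 mm wide; open, the fingers measure 114 mm over their backs; the gripper's body (76 mm by 85 mm) begins 54 mm behind the grasp point. The pads swing forward as they close: fully open they stand 13 mm farther back than shut.
Start: joints at [-83.383, 15.075, -2.767, 72.158, 0, 81.102], TCP at [0.14, -0.506, 0.245] pointing down, gripper open.
Joint ranges: [-151.79, 151.79], [-50.71, 97.33], [-67.44, 78.34], [-121.81, 120.89], [-77.56, 73.72], [-180, 180]. Speed limits (degrees/s): [108.29, 108.29, 147.25, 159.86, 180, 180].

### API

Orientations are given as [roll, pitch, yaw] about the fixed x, y, z axes, in that order (R = Rz(yaw) Ry(pitch) Rx(roll)).
In Python, from workcell import r gives the robot as it stands. The module is installed in compiled form; this text tells all that it offers.
- The arm moves only by the tool step_arm, never from a script. Its argument "commands" is a list of rows, each a list of 7 numbers: the closure in counts, from 0 (fully open) to 255 (shut), then the shift along the world's x, y, z in units of 40 mm (1.0 is 40 mm), then the turn, a rotation vector about the world's x, y, z in degrees. A call has 1 to 8 rows; each row is the pose to reach, as a shift and turn from the pose commanded when the call began; what a row does not reach only later rows make up. A row lasts 1/8 s, in which the tool goes at most 62.5 mm and 10.7 degrees, less where a joint would pass 70% of its speed; a pose out of reach is approached as far as the arm can. A call with a gripper value outside its range is refused whole. The fingers move at their own pace and stop on an object; "newtons" is the grip in N (left out, the last holds). Time passes only in rows, so rows that repeat a pose let the fingers close. It gives the time, the measured TCP pose, the force, the opening and the grip force at its end, in the units of the state.
- r.get_obs(): the state, without advancing time (a new reading comes with each control period).
- r.read_camera(name): name is "scene" or "top" or "wrist"; returns the picture (400x640x3 uint8, red, green, blue); there is no depth.
- r.calibration(name): a dict with "mtx" (3x3 intrinsics, pixels), "distortion" ([k1, k2, p1, p2, k3] as OpenCV has them; the pictures are not rectified), "rvec" (rotation vector, rad) and "tvec" (3), from world to camera coordinates, as OpenCV has them. Camera axes: x right, y down, z forward; pixel columns grow to the right and rows downward; lengths in m; the calibration is good to about 2 mm. A picture is of the moment at which its call begins: read the wrist's pose just before it. calibration takes no time and is no camera call; for the wrist camera it gives the pose at the moment of the call.
- r.close_job(): hands the job in; it is judged then, once.
Trained networks look in the newest picture that a camera, given by its name, has taken for a name from the list of things; names that differ only in an ending like _2 or _b are one class to them, and where a whole thing is asked for, a point or a joint stands for the part that bears it (a point fixed in the world has none). Each returns a list of dicts, best first, with "confidence" (0 to 1); they miss things now and then, are a little off and sometimes report something else, mostly with a low value. They report only what shows in the picture. A call takes as long as a camera call. They do not tell look-alikes from the thing itself.
- r.find_in(thing, camera): "xy" ([column, row] in pixels, amid what is visible of it).
- r.trace(thing, camera): "mask" (400x640 bool, what is visible of it) and "xy" ([column, row] in pixels, amid what is visible of it).
The state is a dict: "time": time; "joints": joint angles; "joint_velocities": joint speeds; "joint_efforts": joint torques, N m; "eef_pos": TCP position; "orientation": TCP orientation; "wrist_force": force on the tool from outside, world axes, zero at the start; "torque": the same for the moment, N m; "width": finger opening in m; "grasp_force": force on a finger pad.
Only numpy, scipy, OpenCV 4.12 (cv2) and the standard library are available. Lean on these libraries where they do the work, as an engineer would, in place of code of your own. Each camera call takes 0.05 s, during which the arm holds its last target. There are 200 camera calls.

## Working session

There is one attempt and no reset: what is moved stays moved. The work goes in short steps, Python scripts to look and compute and a tool call to move; the robot and the scene stay as the last step left them, time stands still between calls to the robot, and variables do not carry over. Pictures are saved under pics/ and viewed, at most 14 in all, crops included, and the job is handed in when it is done.

Besides the shell and the picture viewer there is one more tool, called by a JSON object that holds its "fn" and its "kwargs", one argument or row to a line. step_arm: Moves the arm, as the interface text tells. Its arguments: {"type":"object","properties":{"commands":{"type":"array","items":{"type":"array","items":{"type":"number"}}},"newtons":{"type":"number"}},"required":["commands"]}

```bash
mkdir -p pics
cat > h.py <<'E'
import numpy as np,cv2
from workcell import r
def px2w(cam,uv,z):
    c=r.calibration(cam);K=np.array(c["mtx"],float);d=np.array(c["distortion"],float)
    R=cv2.Rodrigues(np.array(c["rvec"],float))[0];t=np.array(c["tvec"],float).ravel()
    p=cv2.undistortPoints(np.array(uv,float).reshape(-1,1,2),K,d).reshape(-1,2)
    o=-R.T@t;D=np.c_[p,np.ones(len(p))]@R
    return o+D*((z-o[2])/D[:,2])[:,None]
def w2px(cam,P):
    c=r.calibration(cam)
    return cv2.projectPoints(np.array(P,float).reshape(-1,1,3),np.array(c["rvec"],float),np.array(c["tvec"],float),np.array(c["mtx"],float),np.array(c["distortion"],float))[0].reshape(-1,2)
def save(cam,name):
    im=r.read_camera(cam);cv2.imwrite("pics/"+name,im[:,:,::-1]);return im
E
python3 - <<'E'
from h import *
for c in("top","scene"):
    save(c,c+"0.png")
    k=r.calibration(c);R=cv2.Rodrigues(np.array(k["rvec"],float))[0];print(c,-R.T@np.array(k["tvec"]).ravel())
    for n in["five_spice_center","pepper_center","salt_shaker_center","wood_mill_center","prep_rack","serving_rack"]:
        print(n,[(np.round(a["xy"]),round(a["confidence"],2),np.round(px2w(c,a["xy"],.06 if "center" in n else .02)[0],3)) for a in r.find_in(n,c)])
print(r.get_obs())
E
```

```text
top [0.35112734 0.10398161 1.16659587]
five_spice_center [(array([351., 186.]), 0.61, array([0.563, 0.061, 0.06 ])), (array([388., 188.]), 0.21, array([ 0.555, -0.026,  0.06 ]))]
pepper_center [(array([277., 243.]), 0.21, array([0.431, 0.236, 0.06 ]))]
salt_shaker_center [(array([395., 234.]), 0.82, array([ 0.447, -0.039,  0.06 ])), (array([228., 179.]), 0.8, array([0.584, 0.354, 0.06 ])), (array([430., 208.]), 0.77, array([ 0.507, -0.123,  0.06 ])), (array([311., 180.]), 0.76, array([0.579, 0.154, 0.06 ])), (array([275., 189.]), 0.62, array([0.558, 0.239, 0.06 ])), (array([347., 184.]), 0.41, array([0.567, 0.069, 0.06 ]))]
wood_mill_center [(array([276., 180.]), 0.68, array([0.582, 0.237, 0.06 ]))]
prep_rack [(array([328., 192.]), 0.58, array([0.558, 0.116, 0.02 ]))]
serving_rack [(array([274., 241.]), 0.81, array([0.438, 0.246, 0.02 ]))]
scene [ 0.26024367 -0.4288822   0.7826315 ]
five_spice_center [(array([352., 216.]), 0.6, array([0.573, 0.07 , 0.06 ])), (array([367., 245.]), 0.39, array([ 0.562, -0.02 ,  0.06 ]))]
pepper_center [(array([365., 245.]), 0.62, array([ 0.559, -0.017,
[... 486 characters left out ...]
02 ]))]
{'time': 0.7, 'joints': array([-8.33816811e+01,  1.50739312e+01, -2.76726140e+00,  7.21579277e+01,
       -5.24561782e-05,  8.11034716e+01]), 'joint_velocities': array([-0.0555395 ,  0.06837657,  0.01429108,  0.01259386,  0.0406001 ,
        0.01035884]), 'joint_efforts': array([-1.20618424e-03, -6.37304735e+01,  3.84736919e+01,  9.42256229e-04,
       -1.23198874e-04,  7.46054866e-06]), 'eef_pos': array([ 0.14043995, -0.50587335,  0.24528441]), 'orientation': array([1.79999139e+02, 1.87869073e-04, 1.55148472e+01]), 'wrist_force': array([-0.18094295,  0.66130774, -0.09093111]), 'torque': array([ 0.00916531,  0.01357978, -0.02975948]), 'grasp_force': 0.0, 'width': 0.08570606011659941}
```

View pics/top0.png

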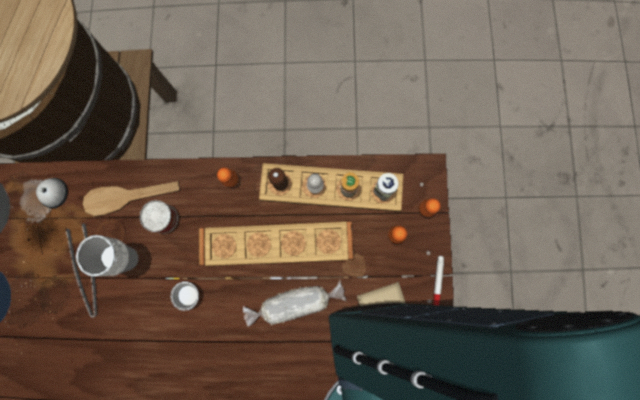

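View pics/scene0.png

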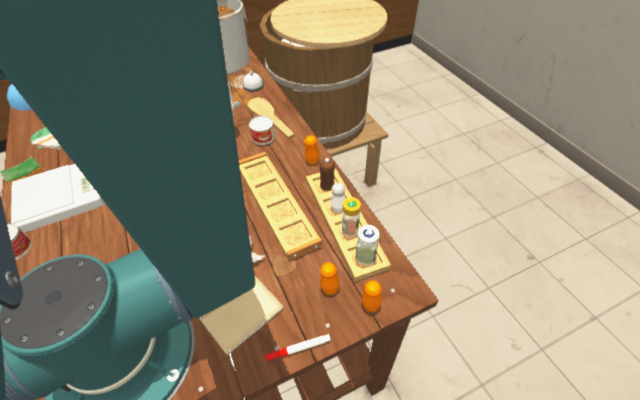

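Top view: prep rack (far) runs left to right mill (277,179), clear salt (316,183), gold cap (350,185), white cap (387,185). The three orange shakers at (226,176), (430,207) and (398,234) are look-alikes. The clear grey-topped one inside the rack at (316,183) is the salt that's meant. The empty rack with end boards at (275,243) is the serving rack.

Run:
```python
from h import *
from scipy.optimize import minimize
im=save("top","top1.png")
cv2.imwrite("pics/crop.png",cv2.resize(im[150:280,190:450],None,fx=3,fy=3,interpolation=cv2.INTER_CUBIC)[:,:,::-1])
for n,L,h0,x0 in(("prep_rack",.345,.022,[.56,.11,-.05]),("serving_rack",.369,.022,[.44,.24,.03])):
    m=np.zeros((400,640),np.uint8);t=r.trace(n,"top")[0];m[t["mask"]]=255
    if n=="prep_rack": keep=m.copy()
    else: keep=m
    c=max(cv2.findContours(keep,0,1)[0],key=cv2.contourArea)
    q=px2w("top",cv2.boxPoints(cv2.minAreaRect(c)),h0)
    rc=cv2.minAreaRect((q[:,:2]*1000).astype(np.float32));print(n,t["confidence"],np.round(q,3).tolist(),rc)
    hull=px2w("top",c,h0);print(np.round(hull.min(0),3),np.round(hull.max(0),3))
for n,h in(("five_spice_center",.119),("pepper_center",.111),("salt_shaker_center",.1),("wood_mill_center",.1)):
    for t in r.trace(n,"top")[:4]:
        ys,xs=np.nonzero(t["mask"]);print(n,round(t["confidence"],2),xs.min(),xs.max(),ys.min(),ys.max(),np.round(t["xy"]))
```

```text
prep_rack 0.79 [[0.539, 0.282, 0.022], [0.633, 0.276, 0.022], [0.598, -0.068, 0.022], [0.506, -0.057, 0.022]] ((568.7035522460938, 108.28765869140625), (345.806640625, 94.43988800048828), 84.264404296875)
[ 0.507 -0.064  0.022] [0.629 0.279 0.022]
serving_rack 0.96 [[0.473, 0.434, 0.022], [0.484, 0.06, 0.022], [0.393, 0.058, 0.022], [0.381, 0.428, 0.022]] ((432.0732727050781, 245.72830200195312), (92.10417938232422, 374.6985168457031), 1.6951133012771606)
[0.382 0.058 0.022] [0.482 0.431 0.022]
five_spice_center 0.61 339 358 172 197 [347. 184.]
five_spice_center 0.21 373 397 173 200 [388. 188.]
pepper_center 0.62 373 397 173 200 [389. 187.]
salt_shaker_center 0.83 217 238 168 186 [228. 177.]
salt_shaker_center 0.73 388 406 227 243 [396. 235.]
salt_shaker_center 0.63 305 323 174 193 [312. 180.]
salt_shaker_center 0.53 419 440 199 216 [427. 209.]
wood_mill_center 0.8 268 288 168 191 [280. 179.]
```

View pics/crop.png

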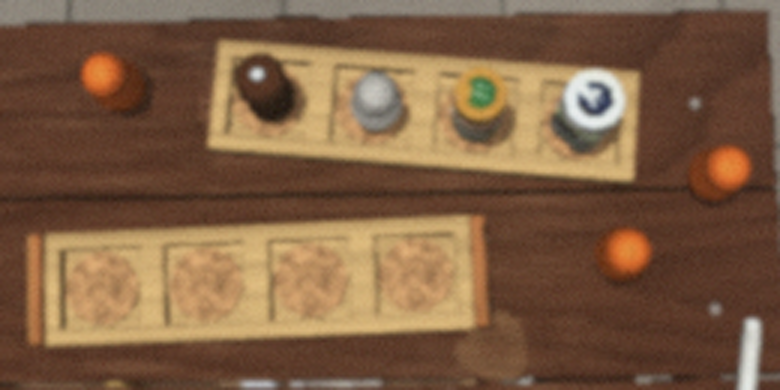

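The crop shows the tops: mill knob (276,174), salt (316,178), gold cap (350,181) and white cap (388,183). The clear salt in the rack's second bay is the right one. The serving cork bays are at (224,246), (258,245), (293,243) and (329,242).

Run:
```python
from h import *
f=lambda p,z:np.round(px2w("top",np.array(p)/3+[190-1/3,150-1/3],z),4)
print("tops",[f([p],z).tolist() for p,z in(((258,73),.111),((377,84),.098),((481,92),.119),((594,98),.111))])
print("bays",f([(102,287),(205,284),(309,280),(417,275)],.013))
pr=f([(219,40),(638,72),(634,181),(208,148)],.022);sv=f([(46,233),(472,216),(477,329),(48,345)],.022)
for q in(pr,sv):print(q[:,:2].tolist(),q.mean(0),cv2.minAreaRect((q[:,:2]*1000).astype(np.float32)))
```

```text
tops [[[0.5836, 0.2323, 0.111]], [[0.5762, 0.1429, 0.098]], [[0.5643, 0.0648, 0.119]], [[0.5599, -0.02, 0.111]]]
bays [[0.4303 0.3713 0.013 ]
 [0.4318 0.2869 0.013 ]
 [0.434  0.2025 0.013 ]
 [0.4368 0.1155 0.013 ]]
[[0.6317, 0.2755], [0.5984, -0.0671], [0.5089, -0.0603], [0.5417, 0.2838]] [0.570175 0.107975 0.022   ] ((570.2999267578125, 107.60000610351562), (345.9373779296875, 90.38148498535156), 84.55494689941406)
[[0.474, 0.4162], [0.4828, 0.0706], [0.3925, 0.0685], [0.3834, 0.4126]] [0.433175 0.241975 0.022   ] ((433.08355712890625, 242.24609375), (90.66227722167969, 345.7120056152344), 1.4586031436920166)
```

{"fn": "step_arm", "kwargs": {
  "commands": [
    [0,10.5,12.15,0,0,0,71.5],
    [0,10.5,12.15,0,0,0,71.5],
    [0,10.5,12.15,0,0,0,71.5],
    [0,10.5,12.15,0,0,0,71.5],
    [0,10.5,12.15,0,0,0,71.5],
    [0,10.5,12.15,0,0,0,71.5],
    [0,10.5,12.15,0,0,0,71.5],
    [0,10.5,12.15,0,0,0,71.5]
  ],
  "newtons": 30
}}

```text
time: 2.05
eef_pos: [0.4685, -0.1257, 0.2455]
orientation: [180.0, 0.0, 87.1]
wrist_force: [-0.3, -1.7, 0.0]
width: 0.0853
grasp_force: 0.0
```

{"fn": "step_arm", "kwargs": {
  "commands": [
    [0,2.28,2.64,0,0,0,0],
    [0,2.28,2.64,0,0,0,0],
    [0,2.28,2.64,0,0,0,0],
    [0,2.28,2.64,0,0,0,0]
  ]
}}

```text
time: 2.55
eef_pos: [0.5587, -0.0215, 0.2449]
orientation: [-180.0, 0.0, 87.1]
wrist_force: [-0.8, -0.4, -0.3]
width: 0.0853
grasp_force: 0.0
```

Run:
```python
from h import *
o=r.get_obs();print(o["eef_pos"],o["orientation"])
save("wrist","w0.png")
print(w2px("wrist",[[.560,-.02,.111],[.558,-.02,.013],[.5643,.0648,.119]]))
```

```text
[ 0.55869403 -0.02151063  0.24494792] [-1.79965628e+02  4.80797543e-03  8.71008192e+01]
[[322.84649744 186.03413187]
 [320.53734403 160.24400578]
 [322.92084185  77.38532359]]
```

View pics/w0.png

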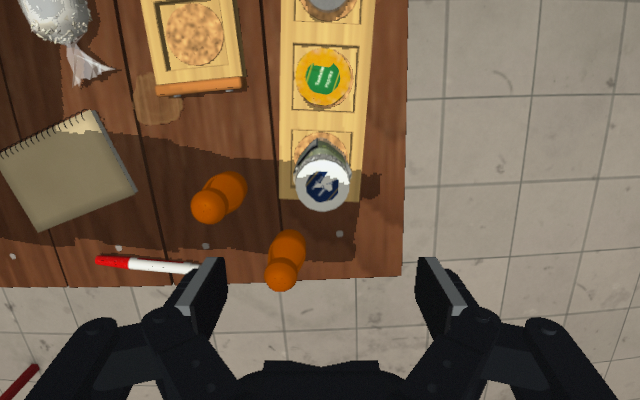

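Wrist view: the white cap is at (322,186), the gold cap at (322,77). Both are within a pixel of prediction, so I'll descend.

{"fn": "step_arm", "kwargs": {
  "commands": [
    [0,0.03,0.04,-1.2,0,0,0],
    [0,0.03,0.04,-2.5,0,0,0],
    [0,0.03,0.04,-3.6,0,0,0],
    [0,0.03,0.04,-4.2,0,0,0],
    [0,0.03,0.04,-4.47,0,0,0],
    [0,0.03,0.04,-4.47,0,0,0]
  ]
}}

```text
time: 3.35
eef_pos: [0.5594, -0.0211, 0.0668]
orientation: [-180.0, 0.0, 87.0]
wrist_force: [0.5, 0.2, 0.6]
width: 0.0852
grasp_force: 0.0
```

{"fn": "step_arm", "kwargs": {
  "commands": [
    [255,0,0,0,0,0,0],
    [255,0,0,0,0,0,0],
    [255,0,0,0,0,0,0],
    [255,0,0,0,0,0,0],
    [255,0,0,0,0,0,0],
    [255,0,0,0,0,0,0],
    [255,0,0,0,0,0,0]
  ],
  "newtons": 30
}}

```text
time: 4.22
eef_pos: [0.5603, -0.0205, 0.0677]
orientation: [179.9, 0.0, 87.0]
wrist_force: [-1.9, -0.6, 8.5]
width: 0.0526
grasp_force: 29.9
```

{"fn": "step_arm", "kwargs": {
  "commands": [
    [255,0,0,0,0,0,0],
    [255,0,0,0,0,0,0],
    [255,0,0,0,0,0,0]
  ]
}}

```text
time: 4.6
eef_pos: [0.5603, -0.0206, 0.0677]
orientation: [179.9, 0.0, 87.0]
wrist_force: [-2.5, 0.1, 10.0]
width: 0.0528
grasp_force: 29.9
```

Run:
```python
from h import *
a=save("wrist","w1.png");b=save("scene","s1.png")
b2=cv2.resize(b[170:310,290:440],None,fx=2.6,fy=2.6);a2=cv2.resize(a[:,150:490],(0,0),fx=.91,fy=.91)
cv2.imwrite("pics/c1.png",np.hstack([a2[:364],b2[:364]])[:,:,::-1])
```

```text
(no output)
```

View pics/c1.png

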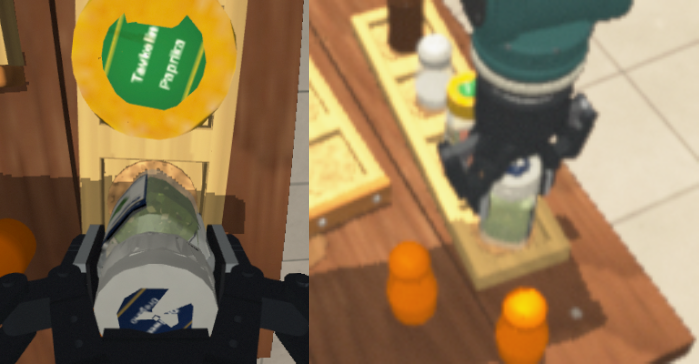

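The white-capped jar sits between the pads and looks upright. The upward force comes from the pads swinging forward. I'll lift.

{"fn": "step_arm", "kwargs": {
  "commands": [
    [255,0,0,0.1,0,0,0],
    [255,0,0,0.3,0,0,0],
    [255,0,0,0.8,0,0,0],
    [255,0,0,1.6,0,0,0],
    [255,0,0,2.4,0,0,0],
    [255,0,0,3.2,0,0,0],
    [255,0,0,3.6,0,0,0],
    [255,0,0,3.6,0,0,0]
  ]
}}

```text
time: 5.7
eef_pos: [0.5603, -0.0204, 0.2118]
orientation: [179.9, 0.0, 87.0]
wrist_force: [0.1, -0.3, -1.5]
width: 0.0521
grasp_force: 31.7
```

Run:
```python
from h import *
a=save("wrist","w2.png");b=save("scene","s2.png")
b2=cv2.resize(b[120:260,290:440],None,fx=2.6,fy=2.6);a2=cv2.resize(a[:,150:490],(0,0),fx=.91,fy=.91)
cv2.imwrite("pics/c2.png",np.hstack([a2[:364],b2[:364]])[:,:,::-1])
```

```text
(no output)
```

View pics/c2.png

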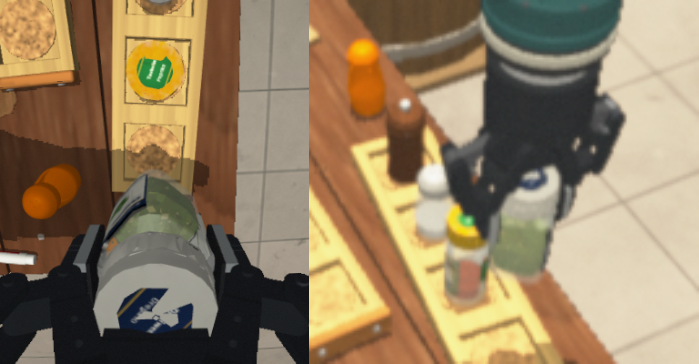

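{"fn": "step_arm", "kwargs": {
  "commands": [
    [255,-0.3,1.0,0,0,0,0],
    [255,-0.8,2.4,0,0,0,0],
    [255,-1.25,3.75,0,0,0,0],
    [255,-1.7,5.1,0,0,0,0],
    [255,-2.15,6.45,0,0,0,0],
    [255,-2.6,7.8,0,0,0,0],
    [255,-3.0,9.0,0,0,0,0],
    [255,-3.25,9.76,0,0,0,0]
  ]
}}

```text
time: 6.8
eef_pos: [0.4283, 0.3718, 0.2094]
orientation: [-179.9, 0.0, 87.1]
wrist_force: [0.4, -0.8, -0.4]
width: 0.0527
grasp_force: 31.7
```

{"fn": "step_arm", "kwargs": {
  "commands": [
    [255,0,0,-0.1,0,0,0],
    [255,0,0,-1.0,0,0,0],
    [255,0,0,-2.0,0,0,0],
    [255,0,0,-2.8,0,0,0],
    [255,0,0,-2.8,0,0,0]
  ]
}}

```text
time: 7.42
eef_pos: [0.4286, 0.3684, 0.0963]
orientation: [-179.8, 0.2, 87.0]
wrist_force: [0.2, -0.0, -0.3]
width: 0.0519
grasp_force: 31.9
```

{"fn": "step_arm", "kwargs": {
  "commands": [
    [255,0.04,0.04,-0.3,0,0,0],
    [255,0.04,0.04,-0.55,0,0,0],
    [255,0.04,0.04,-0.66,0,0,0],
    [255,0.04,0.04,-0.7,0,0,0],
    [255,0.04,0.04,-0.7,0,0,0]
  ]
}}

```text
time: 8.05
eef_pos: [0.4314, 0.3717, 0.0707]
orientation: [180.0, -0.0, 87.0]
wrist_force: [-0.5, 0.2, -0.7]
width: 0.0522
grasp_force: 32.0
```

{"fn": "step_arm", "kwargs": {
  "commands": [
    [255,0,0,-0.04,0,0,0],
    [255,0,0,-0.07,0,0,0],
    [255,0,0,-0.08,0,0,0],
    [255,0,0,-0.08,0,0,0]
  ]
}}

```text
time: 8.55
eef_pos: [0.4314, 0.3717, 0.0678]
orientation: [180.0, -0.0, 87.0]
wrist_force: [-1.4, -1.1, 6.0]
width: 0.0525
grasp_force: 32.5
```

Contact with 6 N. I'll release slowly, then rise.

{"fn": "step_arm", "kwargs": {
  "commands": [
    [60,0,0,0,0,0,0],
    [30,0,0,0,0,0,0],
    [0,0,0,0,0,0,0],
    [0,0,0,0,0,0,0],
    [0,0,0,0.5,0,0,0],
    [0,0,0,1.5,0,0,0],
    [0,0,0,3.0,0,0,0],
    [0,0,0,4.2,0,0,0]
  ]
}}

```text
time: 9.55
eef_pos: [0.4313, 0.3716, 0.2376]
orientation: [179.9, -0.0, 87.0]
wrist_force: [1.3, 0.0, 0.0]
width: 0.0853
grasp_force: 0.0
```

Run:
```python
from h import *
save("wrist","w3.png");print(r.get_obs()["eef_pos"])
print(w2px("wrist",[[.430,.370,.111],[.430,.370,.013]]))
```

```text
[0.43256697 0.37242987 0.24318274]
[[316.76704239 193.23871401]
 [317.20697692 165.91583213]]
```

View pics/w3.png

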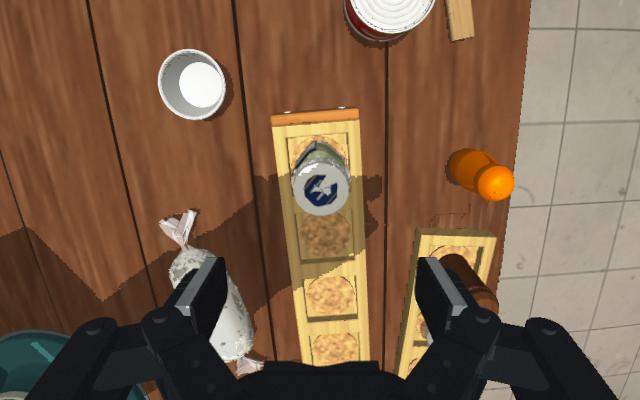

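Wrist view: the white-capped jar stands upright in the leftmost serving bay, cap at (321,188). Next is the gold cap.

{"fn": "step_arm", "kwargs": {
  "commands": [
    [0,0.4,-1.0,0,0,0,0],
    [0,1.0,-2.3,0,0,0,0],
    [0,1.6,-3.7,0,0,0,0],
    [0,2.2,-5.1,0,0,0,0],
    [0,2.8,-6.5,0,0,0,0],
    [0,3.3,-7.68,0,0,0,0],
    [0,3.3,-7.68,0,0,0,0]
  ]
}}

```text
time: 10.48
eef_pos: [0.5644, 0.0615, 0.2348]
orientation: [-180.0, 0.0, 86.8]
wrist_force: [-0.6, -0.4, -0.6]
width: 0.0855
grasp_force: 0.0
```

{"fn": "step_arm", "kwargs": {
  "commands": [
    [0,0,0.06,-1.2,0,0,0],
    [0,0,0.06,-2.5,0,0,0],
    [0,0,0.06,-3.5,0,0,0],
    [0,0,0.06,-4.0,0,0,0],
    [0,0,0.06,-4.08,0,0,0],
    [0,0,0.06,-4.08,0,0,0]
  ]
}}

```text
time: 11.22
eef_pos: [0.5636, 0.0673, 0.0728]
orientation: [180.0, -0.0, 87.0]
wrist_force: [0.6, -0.6, 0.2]
width: 0.0852
grasp_force: 0.0
```

{"fn": "step_arm", "kwargs": {
  "commands": [
    [255,0,0,0,0,0,0],
    [255,0,0,0,0,0,0],
    [255,0,0,0,0,0,0],
    [255,0,0,0,0,0,0],
    [255,0,0,0,0,0,0],
    [255,0,0,0,0,0,0],
    [255,0,0,0,0,0,0],
    [255,0,0,0,0,0,0]
  ]
}}

```text
time: 12.22
eef_pos: [0.5639, 0.067, 0.0729]
orientation: [179.9, -0.0, 87.0]
wrist_force: [-1.4, 1.5, 6.8]
width: 0.0409
grasp_force: 23.3
```

Width of 41 mm fits the 42 mm jar.

{"fn": "step_arm", "kwargs": {
  "commands": [
    [255,0,0,0.1,0,0,0],
    [255,0,0,0.3,0,0,0],
    [255,0,0,0.8,0,0,0],
    [255,0,0,1.6,0,0,0],
    [255,0,0,2.4,0,0,0],
    [255,0,0,3.2,0,0,0],
    [255,0,0,3.6,0,0,0],
    [255,0,0,3.6,0,0,0]
  ]
}}

```text
time: 13.22
eef_pos: [0.5638, 0.0668, 0.2173]
orientation: [179.9, 0.0, 87.0]
wrist_force: [0.0, 1.2, -1.1]
width: 0.041
grasp_force: 24.1
```

{"fn": "step_arm", "kwargs": {
  "commands": [
    [255,-0.5,0.8,0,0,0,0],
    [255,-1.2,2.0,0,0,0,0],
    [255,-1.9,3.2,0,0,0,0],
    [255,-2.6,4.4,0,0,0,0],
    [255,-3.1,5.2,0,0,0,0],
    [255,-3.3,5.5,0,0,0,0],
    [255,-3.3,5.5,-0.1,0,0,0],
    [255,-3.3,5.5,-1.0,0,0,0]
  ]
}}

```text
time: 14.22
eef_pos: [0.4331, 0.2864, 0.1766]
orientation: [179.8, -0.1, 87.0]
wrist_force: [0.3, 1.0, -1.0]
width: 0.0407
grasp_force: 24.2
```

{"fn": "step_arm", "kwargs": {
  "commands": [
    [255,0,0,-0.9,0,0,0],
    [255,0,0,-1.7,0,0,0],
    [255,0,0,-2.2,0,0,0],
    [255,0,0,-2.4,0,0,0],
    [255,0,0,-2.48,0,0,0],
    [255,0,0,-2.48,0,0,0]
  ]
}}

```text
time: 14.98
eef_pos: [0.4318, 0.2867, 0.0773]
orientation: [180.0, -0.0, 87.0]
wrist_force: [-0.3, -0.4, -0.2]
width: 0.041
grasp_force: 24.2
```

{"fn": "step_arm", "kwargs": {
  "commands": [
    [255,0,0,-0.05,0,0,0],
    [255,0,0,-0.09,0,0,0],
    [255,0,0,-0.12,0,0,0],
    [255,0,0,-0.12,0,0,0],
    [255,0,0,-0.12,0,0,0]
  ]
}}

```text
time: 15.6
eef_pos: [0.4315, 0.287, 0.0728]
orientation: [179.9, -0.0, 87.0]
wrist_force: [-2.5, -1.6, 12.5]
width: 0.0405
grasp_force: 25.1
```

{"fn": "step_arm", "kwargs": {
  "commands": [
    [60,0,0,0,0,0,0],
    [30,0,0,0,0,0,0],
    [0,0,0,0,0,0,0],
    [0,0,0,0,0,0,0],
    [0,0,0,0.5,0,0,0],
    [0,0,0,1.5,0,0,0],
    [0,0,0,3.0,0,0,0],
    [0,0,0,4.05,0,0,0]
  ]
}}

```text
time: 16.6
eef_pos: [0.4315, 0.2869, 0.2365]
orientation: [179.9, -0.0, 87.0]
wrist_force: [0.6, 0.8, -0.1]
width: 0.0855
grasp_force: 0.0
```

{"fn": "step_arm", "kwargs": {
  "commands": [
    [0,0.6,-0.6,0,0,0,0],
    [0,1.4,-1.4,0,0,0,0],
    [0,2.3,-2.3,0,0,0,0],
    [0,3.1,-3.1,0,0,0,0],
    [0,3.6,-3.58,0,0,0,0],
    [0,3.6,-3.58,0,0,0,0],
    [0,3.6,-3.58,0,0,0,0]
  ]
}}

```text
time: 17.48
eef_pos: [0.5749, 0.144, 0.234]
orientation: [-180.0, -0.0, 87.0]
wrist_force: [-0.2, -0.0, -0.8]
width: 0.0855
grasp_force: 0.0
```

Run:
```python
from h import *
print(r.get_obs()["eef_pos"]);save("wrist","w4.png")
print(w2px("wrist",[[.5762,.1429,.098],[.5836,.2323,.111],[.432,.286,.119],[.430,.37,.111]]))
```

```text
[0.57486222 0.14400985 0.23399311]
[[ 322.60792336  189.62043134]
 [ 326.7334352    75.79508305]
 [ 101.28635991   10.090058  ]
 [  87.00530538 -116.64226217]]
```

View pics/w4.png

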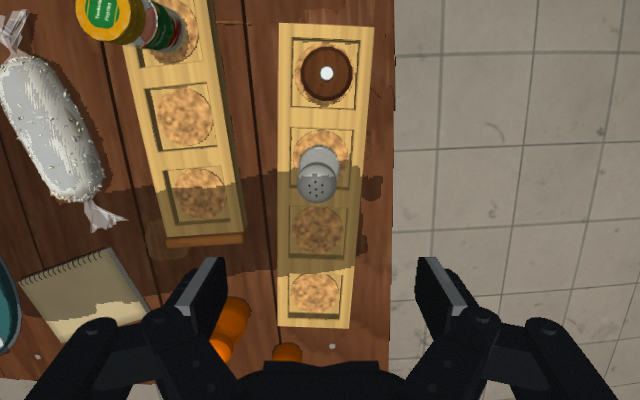

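Wrist view: the gold jar stands in the second serving bay (110,15). The salt dome is at (317,180), i.e. about (0.572, 0.150), and the mill knob at (327,73).

{"fn": "step_arm", "kwargs": {
  "commands": [
    [0,-0.08,0.15,-1.2,0,0,0],
    [0,-0.08,0.15,-2.5,0,0,0],
    [0,-0.08,0.15,-3.6,0,0,0],
    [0,-0.08,0.15,-4.2,0,0,0],
    [0,-0.08,0.15,-4.42,0,0,0],
    [0,-0.08,0.15,-4.42,0,0,0]
  ]
}}

```text
time: 18.27
eef_pos: [0.572, 0.1501, 0.0577]
orientation: [180.0, -0.0, 87.1]
wrist_force: [-0.7, 0.8, 0.3]
width: 0.0853
grasp_force: 0.0
```

{"fn": "step_arm", "kwargs": {
  "commands": [
    [255,0,0,0,0,0,0],
    [255,0,0,0,0,0,0],
    [255,0,0,0,0,0,0],
    [255,0,0,0,0,0,0],
    [255,0,0,0,0,0,0],
    [255,0,0,0,0,0,0],
    [255,0,0,0,0,0,0],
    [255,0,0,0,0,0,0]
  ]
}}

```text
time: 19.27
eef_pos: [0.5725, 0.1497, 0.0582]
orientation: [179.9, -0.0, 87.0]
wrist_force: [-2.4, 1.8, 9.2]
width: 0.0393
grasp_force: 29.4
```

{"fn": "step_arm", "kwargs": {
  "commands": [
    [255,0,0,0.1,0,0,0],
    [255,0,0,0.3,0,0,0],
    [255,0,0,0.8,0,0,0],
    [255,0,0,1.6,0,0,0],
    [255,0,0,2.4,0,0,0],
    [255,0,0,3.2,0,0,0],
    [255,0,0,3.7,0,0,0],
    [255,0,0,3.7,0,0,0]
  ]
}}

```text
time: 20.27
eef_pos: [0.5728, 0.1497, 0.2068]
orientation: [179.8, -0.0, 87.0]
wrist_force: [0.5, 0.7, -1.6]
width: 0.0392
grasp_force: 30.0
```

Run:
```python
from h import *
print(r.get_obs()["eef_pos"]);a=save("wrist","w5.png");b=save("scene","s5.png")
b2=cv2.resize(b[80:220,260:410],None,fx=2.6,fy=2.6);a2=cv2.resize(a[:,150:490],(0,0),fx=.91,fy=.91)
cv2.imwrite("pics/c5.png",np.hstack([a2[:364],b2[:364]])[:,:,::-1])
```

```text
[0.57280425 0.14969182 0.2067553 ]
```

View pics/c5.png

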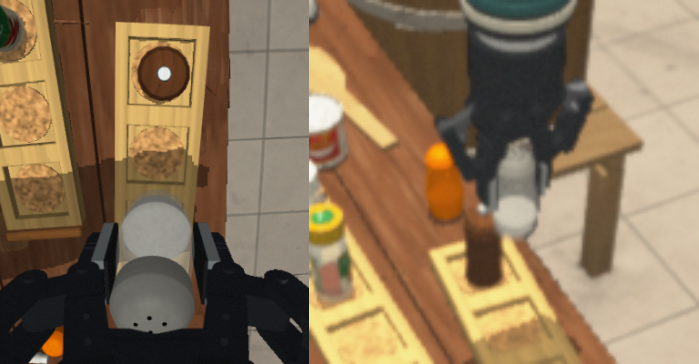

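The salt is held upright, with the shaker centred at (150,260). Now to the third bay.

{"fn": "step_arm", "kwargs": {
  "commands": [
    [255,-0.7,0.25,0,0,0,0],
    [255,-1.9,0.7,0,0,0,0],
    [255,-2.9,1.1,0,0,0,0],
    [255,-3.47,1.28,0,0,0,0],
    [255,-3.47,1.28,0,0,0,0],
    [255,-3.47,1.28,-0.8,0,0,0],
    [255,-3.47,1.28,-1.8,0,0,0],
    [255,-3.47,1.28,-2.5,0,0,0]
  ]
}}

```text
time: 21.38
eef_pos: [0.4335, 0.2003, 0.1031]
orientation: [-179.9, 0.0, 87.0]
wrist_force: [0.3, -0.0, -1.0]
width: 0.0389
grasp_force: 30.1
```

{"fn": "step_arm", "kwargs": {
  "commands": [
    [255,0,0,-0.5,0,0,0],
    [255,0,0,-0.9,0,0,0],
    [255,0,0,-1.1,0,0,0],
    [255,0,0,-1.13,0,0,0],
    [255,0,0,-1.13,0,0,0]
  ]
}}

```text
time: 22.0
eef_pos: [0.4337, 0.2008, 0.0604]
orientation: [180.0, -0.0, 87.0]
wrist_force: [-0.9, 0.4, -1.1]
width: 0.039
grasp_force: 30.1
```

{"fn": "step_arm", "kwargs": {
  "commands": [
    [255,0,0,-0.03,0,0,0],
    [255,0,0,-0.06,0,0,0],
    [255,0,0,-0.07,0,0,0],
    [255,0,0,-0.07,0,0,0]
  ]
}}

```text
time: 22.5
eef_pos: [0.4337, 0.2011, 0.0581]
orientation: [179.9, -0.0, 87.0]
wrist_force: [-3.3, -0.1, 14.6]
width: 0.0388
grasp_force: 32.3
```

{"fn": "step_arm", "kwargs": {
  "commands": [
    [60,0,0,0,0,0,0],
    [30,0,0,0,0,0,0],
    [0,0,0,0,0,0,0],
    [0,0,0,0,0,0,0],
    [0,0,0,0.5,0,0,0],
    [0,0,0,1.5,0,0,0],
    [0,0,0,3.0,0,0,0],
    [0,0,0,4.4,0,0,0]
  ]
}}

```text
time: 23.5
eef_pos: [0.4331, 0.2008, 0.2353]
orientation: [180.0, -0.0, 87.0]
wrist_force: [1.2, 0.2, -0.8]
width: 0.0853
grasp_force: 0.0
```

{"fn": "step_arm", "kwargs": {
  "commands": [
    [0,0.8,0.2,0,0,0,0],
    [0,2.0,0.45,0,0,0,0],
    [0,3.2,0.7,0,0,0,0],
    [0,3.73,0.84,0,0,0,0],
    [0,3.73,0.84,0,0,0,0],
    [0,3.73,0.84,0,0,0,0]
  ]
}}

```text
time: 24.25
eef_pos: [0.5818, 0.2343, 0.2333]
orientation: [-180.0, 0.0, 87.0]
wrist_force: [-0.3, 0.7, -0.1]
width: 0.0854
grasp_force: 0.0
```

Run:
```python
from h import *
print(r.get_obs()["eef_pos"]);save("wrist","w6.png")
for z in(.111,):print(w2px("wrist",[[.583,.2345,.111],[.434,.201,.1]]))
for t in r.find_in("wood_mill_center","wrist"):print(t,px2w("wrist",t["xy"],.08))
```

```text
[0.58181495 0.23431426 0.23325193]
[[322.36794675 192.92800799]
 [154.84636193 233.69887228]]
{'xy': [322.8, 177.3], 'confidence': 0.68} [[0.58380587 0.23870784 0.08      ]]
```

View pics/w6.png

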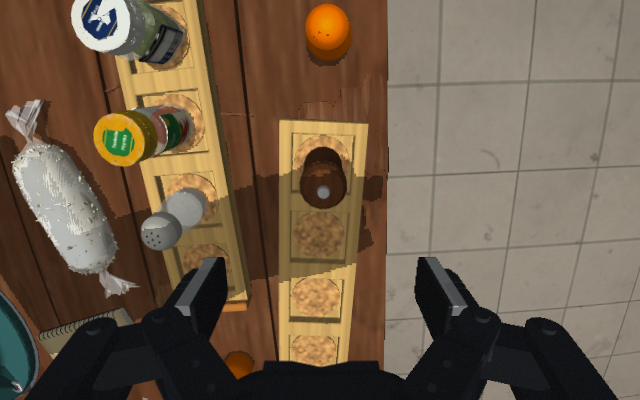

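Wrist view: the three placed seasonings stand upright in their bays. The mill knob is at (323,192), as predicted.

{"fn": "step_arm", "kwargs": {
  "commands": [
    [0,0.04,0,-1.2,0,0,0],
    [0,0.04,0,-2.5,0,0,0],
    [0,0.04,0,-3.6,0,0,0],
    [0,0.04,0,-4.2,0,0,0],
    [0,0.04,0,-4.33,0,0,0],
    [0,0.04,0,-4.33,0,0,0]
  ]
}}

```text
time: 25.1
eef_pos: [0.5842, 0.2345, 0.061]
orientation: [180.0, -0.0, 87.0]
wrist_force: [0.5, -0.2, -0.3]
width: 0.0856
grasp_force: 0.0
```

{"fn": "step_arm", "kwargs": {
  "commands": [
    [255,0,0,0,0,0,0],
    [255,0,0,0,0,0,0],
    [255,0,0,0,0,0,0],
    [255,0,0,0,0,0,0],
    [255,0,0,0,0,0,0],
    [255,0,0,0,0,0,0],
    [255,0,0,0,0,0,0],
    [255,0,0,0,0,0,0]
  ]
}}

```text
time: 26.1
eef_pos: [0.5843, 0.2345, 0.0607]
orientation: [180.0, -0.0, 87.0]
wrist_force: [-1.2, -0.3, 6.2]
width: 0.0386
grasp_force: 29.5
```

{"fn": "step_arm", "kwargs": {
  "commands": [
    [255,0,0,0.1,0,0,0],
    [255,0,0,0.3,0,0,0],
    [255,0,0,0.8,0,0,0],
    [255,0,0,1.6,0,0,0],
    [255,0,0,2.4,0,0,0],
    [255,0,0,3.2,0,0,0],
    [255,0,0,3.7,0,0,0],
    [255,0,0,3.7,0,0,0]
  ]
}}

```text
time: 27.1
eef_pos: [0.5848, 0.2346, 0.2096]
orientation: [179.9, -0.0, 87.0]
wrist_force: [0.6, -0.3, -2.4]
width: 0.0385
grasp_force: 30.5
```

{"fn": "step_arm", "kwargs": {
  "commands": [
    [255,-0.6,-0.5,0,0,0,0],
    [255,-1.5,-1.2,0,0,0,0],
    [255,-2.5,-2.0,0,0,0,0],
    [255,-3.3,-2.65,0,0,0,0],
    [255,-3.71,-2.99,0,0,0,0],
    [255,-3.71,-2.99,0,0,0,0],
    [255,-3.71,-2.99,-0.8,0,0,0],
    [255,-3.71,-2.99,-1.8,0,0,0]
  ]
}}

```text
time: 28.1
eef_pos: [0.4367, 0.1152, 0.1351]
orientation: [179.9, -0.0, 87.0]
wrist_force: [1.1, 0.7, -2.4]
width: 0.0385
grasp_force: 30.9
```

{"fn": "step_arm", "kwargs": {
  "commands": [
    [255,0,0,-0.8,0,0,0],
    [255,0,0,-1.4,0,0,0],
    [255,0,0,-1.75,0,0,0],
    [255,0,0,-1.84,0,0,0],
    [255,0,0,-1.84,0,0,0]
  ]
}}

```text
time: 28.72
eef_pos: [0.436, 0.1151, 0.0624]
orientation: [-180.0, 0.0, 87.0]
wrist_force: [-0.4, 0.3, -1.9]
width: 0.0387
grasp_force: 30.8
```

{"fn": "step_arm", "kwargs": {
  "commands": [
    [255,0,0,-0.03,0,0,0],
    [255,0,0,-0.05,0,0,0],
    [255,0,0,-0.05,0,0,0],
    [255,0,0,-0.05,0,0,0]
  ]
}}

```text
time: 29.22
eef_pos: [0.436, 0.1149, 0.0607]
orientation: [180.0, -0.0, 87.0]
wrist_force: [1.3, -0.2, 0.7]
width: 0.0389
grasp_force: 30.8
```

{"fn": "step_arm", "kwargs": {
  "commands": [
    [255,0,0,-0.03,0,0,0],
    [255,0,0,-0.03,0,0,0]
  ]
}}

```text
time: 29.48
eef_pos: [0.4358, 0.1149, 0.0602]
orientation: [180.0, -0.0, 87.0]
wrist_force: [-6.8, -0.2, 24.1]
width: 0.0386
grasp_force: 32.0
```

{"fn": "step_arm", "kwargs": {
  "commands": [
    [60,0,0,0,0,0,0],
    [30,0,0,0,0,0,0],
    [0,0,0,0,0,0,0],
    [0,0,0,0,0,0,0],
    [0,0,0,0.5,0,0,0],
    [0,0,0,1.5,0,0,0],
    [0,0,0,3.0,0,0,0],
    [0,0,0,4.4,0,0,0]
  ]
}}

```text
time: 30.48
eef_pos: [0.4354, 0.1148, 0.2372]
orientation: [180.0, -0.0, 87.0]
wrist_force: [1.4, 0.6, -0.2]
width: 0.0854
grasp_force: 0.0
```

{"fn": "step_arm", "kwargs": {
  "commands": [
    [0,-0.3,-1.2,0.2,0,0,0],
    [0,-0.6,-2.6,0.5,0,0,0],
    [0,-0.9,-4.0,0.5,0,0,0],
    [0,-1.2,-5.3,0.5,0,0,0],
    [0,-1.5,-6.5,0.5,0,0,0],
    [0,-1.8,-7.5,0.5,0,0,0],
    [0,-1.8,-7.5,0.5,0,0,0],
    [0,-1.8,-7.5,0.5,0,0,0]
  ]
}}

```text
time: 31.48
eef_pos: [0.3637, -0.1848, 0.2552]
orientation: [-180.0, -0.0, 87.0]
wrist_force: [0.1, 0.3, -0.2]
width: 0.0858
grasp_force: 0.0
```

Run:
```python
from h import *
a=save("top","t9.png");b=save("scene","s9.png")
a=cv2.resize(a[150:280,190:450],None,fx=2.2,fy=2.2);b=cv2.resize(b[120:320,200:460],None,fx=2.2,fy=1.5)
b=cv2.resize(save("scene","s9b.png")[140:280,200:460],None,fx=2.2,fy=2.2)
cv2.imwrite("pics/c9.png",np.vstack([a,b])[:,:,::-1]);print(r.get_obs()["wrist_force"])
```

```text
[ 1.10576037 -0.46920654 -0.41765974]
```

View pics/c9.png

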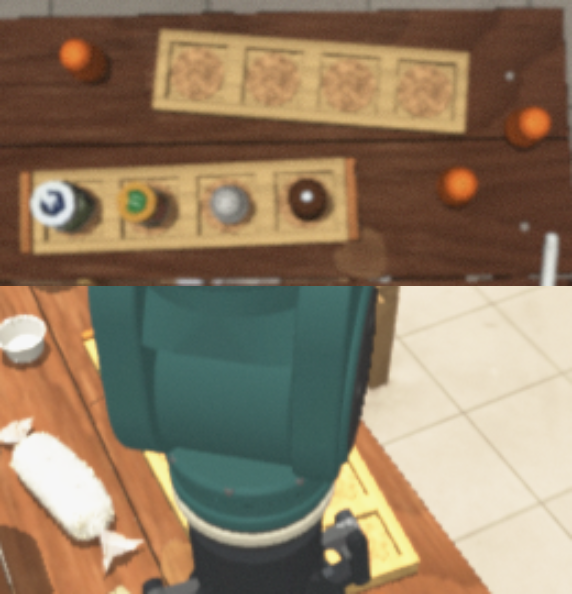

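The top view shows all four upright in the serving rack: white (50,203), gold (138,200), salt (230,204) and mill (307,198). That is the prep order reversed, and the orange shakers haven't moved. I'll hand in.

```bash
python3 -c "
from workcell import r
print(r.close_job())"
```

```text
the job is handed in; nothing more can be done
None
```

The four seasonings stand upright in the serving rack in reverse order (left to right: white-capped pepper, gold-capped five spice, salt, mill), and the job was handed in at about 32 s of the 86 s allowed.

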